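# Free a seized flask stopper

### The arm

A 6-joint arm with a two-finger parallel gripper is mounted at the origin on the work surface. World frame = base frame: x ahead of the robot, y to its left, z up, the work surface at z = 0. Lengths are in m, angles in rad, forces in N, time in s.
With the tool pointing down it reaches from about 0.25 to 0.8 m from the base axis. Payload 3.9 kg.
Tool frame: the origin (TCP) lies on the mounting face of the last link; the fingertips stand 173 mm ahead of it and the grasp point (between the pads) lies 155 mm ahead of it; z points along the fingers, y is the direction in which the jaws open and shut (so a half turn about z gives the same grasp; the last joint's range is limited). The gripper opens to 85 mm and grips with 20 to 120 N. Pads are 22 mm wide; open, the fingers measure 114 mm over their backs; the gripper's body (76 mm by 85 mm) begins 54 mm behind the grasp point. The pads swing forward as they close: fully open they stand 13 mm farther back than shut.
Start: joints at [-1.12, 0.26, -0.138, 1.173, 0, 1.571], TCP at [0.229, -0.473, 0.405] pointing down, gripper open.
Joint ranges: [-2.78, 2.78], [-0.83, 1.72], [-1.28, 1.37], [-1.9, 2.12], [-1.57, 1.48], [-3.14, 3.14]. Speed limits (rad/s): [2.57, 2.57, 3.14, 3.14, 3.14, 3.14].

### API

Orientations are given as a unit quaternion [w, x, y, z].
In Python, from rig import * gives the robot as it stands. The module is installed in compiled form; this text tells all that it offers.
- The arm moves only by the shell command python3 -m handwheel 'ROWS'. ROWS is JSON, one flat list of numbers, 7 for each row, row after row: the shift along the tool's x, y, z in m, then the turn, a rotation vector about the tool's x, y, z in rad, then the opening, from 0 (shut) to 1 (fully open). A call has 1 to 8 rows; each row shifts and turns the commanded pose from where the row before left it, along the tool's axes as they then stand; what a row does not reach is not made up. A row lasts 1/10 s, in which the tool goes at most 50 mm and 8.59 degrees, less where a joint would pass 70% of its speed; a pose out of reach is approached as far as the arm can. A call with a gripper value outside its range is refused whole. The fingers move at their own pace and stop on an object; the grip force is fixed at half the most. Time passes only in rows, so rows that do not move let the fingers close. It gives the time, the measured TCP pose, the force and the opening at its end, in the units of the state.
- get_state(): the state, without advancing time (a new reading comes with each control period).
- camera(name): name is "scene" or "top" or "wrist"; returns a dict with "frame" (400x640x3 uint8, red, green, blue), "depth" (400x640 float32, m along the optical axis (not along the pixel's ray), 0 where there is no reading), "fx", "fy", "cx", "cy" (pixels), "extrinsics" (4x4, takes a point from camera to world coordinates). Camera axes: x right, y down, z forward; pixel columns grow to the right and rows downward; lengths in m; the calibration is good to about 2 mm. The wrist camera is an equidistant fisheye: a pixel r from the principal point sees the ray r / f radians off the axis. A picture is of the moment at which its call begins.
- finish_job(): hands the job in, once; it reports no verdict.
The state is a dict: "clock": time; "joint_positions": joint angles; "joint_velocities": joint speeds; "tau": joint torques, N m; "tool_pos": TCP position; "eef_rot": TCP orientation; "force": force on the tool from outside, world axes, zero at the start; "ft_torque": the same for the moment, N m; "grip_width": opening from 0.0 (shut) to 1.0 (fully open).
Only numpy, scipy, OpenCV 4.12 (cv2) and the standard library are available. Lean on these libraries where they do the work, as an engineer would, in place of code of your own. Each camera call takes 0.05 s, during which the arm holds its last target. There are 200 camera calls.

### The job

The white stopper has seized in the neck of the round flask clamped on the stand. Work it free by twisting it back and forth while easing it upwards - a plain pull only drags the flask and its clamp up the post, so keep the clamp where it is - then set the stopper down gently in the shallow steel tray, standing or lying, and let go. Leave the other glassware where it stands.

Things in the scene. Friction and masses are not known exactly. Their poses are not given: they have to be found in the camera images.
- stopper_center (a point): Seized white plastic stopper, 66 mm tall, about 50 g, loose; this point is on its axis, half-way up (33 mm above the flat foot). Its z axis runs from foot to tab. Plug 30 mm long, 21 mm across at the foot, 24 mm at the top; above it a round collar 34 mm across whose underside, 3 mm below this point, rests on the neck's rim and whose top is 1 mm above this point; then the grip tab.
- stopper: The same stopper; origin at the centre of its foot, z up. Its grip tab is upright and flat: 32 mm tall (34 to 66 mm above the foot), 30 mm wide along the stopper's x axis, 10 mm thick along its y axis. It can be turned either way without limit; turning takes up to about 1 N m.
- flask_mouth (a point): Centre of the rim of the flask's neck, 165 mm above the bench; the neck is vertical, 35 mm outside diameter; the round belly below is 84 mm across. Its x axis points to the stand's post, a 12 mm rod 130 mm away and 210 mm tall; the clamp arm joins neck and post 34 mm below the rim.
- stand: Fixed stand, grey base 230 x 120 mm, 12 mm thick; origin on the bench under the neck's axis. The neck grips the plug by dry friction at 12 mm radius for its first 12 mm of rise, then it is loose. A straight pull would take 34 to 58 N, more than the clamp holds; but friction opposes the direction of sliding, so the more the plug is turning compared with rising, the less upward force it needs. How tight it sits differs each time and can only be felt.
- flask (a joint): Height in m by which the flask and its clamp have been dragged up the post (0 at the start, up to 0.04). The clamp holds by friction and slips at an upward force of about 14 N; it does not turn.
- tray: Shallow open steel tray, fixed, 180 mm along its x, 140 mm along its y, wall 18 mm high and 3 mm thick; origin at the centre of its underside, floor 3 mm above it. It lies to the left or to the right of the stand.
- spare_flask: Bystander: empty glass flask on a cork ring (100 mm across), 130 mm tall in all; origin at the centre of its underside.
- beaker: Bystander: glass beaker, 68 mm across, 90 mm tall; origin at the centre of its underside.
- jar: Bystander: small amber jar, 60 mm across, 85 mm tall; origin at the centre of its underside.
Mind the look-alikes: they are no part of the job. Of the things that look like the tray, the largest one is meant.

How it is judged:
By the outcome, as a careful person would: the job done as asked, in the order asked, and still so for the second after the job is handed in, with the robot touching nothing.
It also fails if it takes over 61 s, if anything falls off the work surface, if the arm or the gripper's body presses on something with over 40 N, if the wrist force passes 120 N, or if a joint passes its speed limit or range.

## Working session

There is one attempt and no reset: what is moved stays moved. The work goes in short steps, Python scripts to look and compute and a shell command to move; the robot and the scene stay as the last step left them, time stands still between calls to the robot, and variables do not carry over. Pictures are saved under pics/ and viewed, about 8 in all and at most 12, crops included, and the job is handed in when it is done.

```bash
mkdir -p pics
cat > h.py <<'E'
from rig import *
import numpy as np, cv2
def save(c,n): cv2.imwrite('pics/'+n,cv2.cvtColor(c['frame'],cv2.COLOR_RGB2BGR))
def pts(c):
    v,u=np.mgrid[0:400,0:640]; d=c['depth']
    p=np.stack([(u-c['cx'])/c['fx']*d,(v-c['cy'])/c['fy']*d,d,np.ones_like(d)],-1)
    return (p@np.array(c['extrinsics']).T)[...,:3]
E
python3 - <<'E'
from h import *
print(get_state())
a=camera("scene");b=camera("top")
im=np.vstack([a['frame'],b['frame']])
save(a,'s1.png');save(b,'t1.png')
for c in(a,b):
  print(c['fx'],c['cx'],c['cy'],np.round(c['extrinsics'],3)); 
np.savez('top.npz',P=pts(b),f=b['frame'],d=b['depth']);np.savez('scene.npz',P=pts(a),f=a['frame'],d=a['depth'])
E
```

```text
{'clock': 0.0, 'joint_positions': array([-1.12000561e+00,  2.60655544e-01, -1.39379114e-01,  1.17269059e+00,
        1.03718362e-05,  1.57077528e+00]), 'joint_velocities': array([-0.00100068, -0.00096639, -0.00064307,  0.0002008 , -0.00011763,
        0.00038847]), 'tau': array([ 3.38594509e-04, -4.05679178e+01,  2.53921187e+01,  1.87827763e-02,
        6.81345728e-05,  1.04372285e-05]), 'tool_pos': array([ 0.22858065, -0.47224065,  0.4038757 ]), 'eef_rot': array([-9.41225797e-04,  9.74703020e-01,  2.23501886e-01, -2.10484145e-04]), 'force': array([-0.12682659,  0.11225874,  0.1124783 ]), 'ft_torque': array([ 0.01205638,  0.0021322 , -0.03392688]), 'grip_width': 1.002336607252241}
388.7131846884267 318.4107845234289 204.09929423569142 [[ 0.912  0.299 -0.282  0.842]
 [ 0.41  -0.692  0.595 -0.633]
 [-0.017 -0.658 -0.753  1.064]
 [ 0.     0.     0.     1.   ]]
367.234455269298 317.4089657191776 201.4974104894124 [[ 0.022 -0.996  0.092  0.393]
 [-1.    -0.023 -0.009  0.086]
 [ 0.011 -0.091 -0.996  1.029]
 [ 0.     0.     0.     1.   ]]
```

View pics/s1.png

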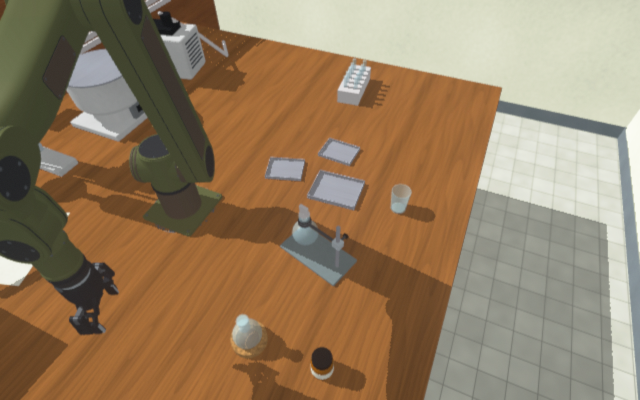

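View pics/t1.png

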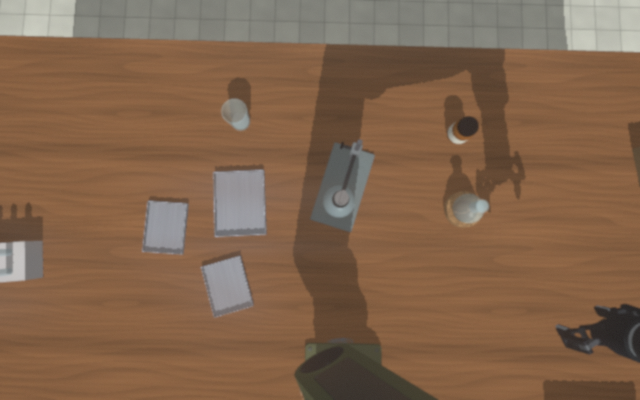

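The flask and stopper are at about (342,198) in the top view, with the post at (357,145). There are three tray candidates in the top view: (240,202), (165,226) and (228,285). The one at (240,202) looks largest. I'll measure them and confirm in a crop.

Run:
```python
from h import *
z=np.load('top.npz');P=z['P'];f=z['f']
hsv=cv2.cvtColor(f,cv2.COLOR_RGB2HSV)
m=((hsv[...,1]<50)&(hsv[...,2]>80)&(P[...,2]<0.06)).astype(np.uint8);m[:60]=0
m=cv2.morphologyEx(m,cv2.MORPH_CLOSE,np.ones((5,5)))
for c in cv2.findContours(m,0,2)[0]:
  if cv2.contourArea(c)<300: continue
  r=cv2.minAreaRect(c); b=cv2.boxPoints(r)
  q=np.array([P[int(y),int(x)] for x,y in b.clip(0,399 if 0 else 639) if y<400])
  ctr=P[int(r[0][1]),int(r[0][0])]
  print(np.round(r[0]),np.round(r[1]),round(r[2]),np.round(ctr,3));print(np.round(q,3).tolist())
for n in('top','scene'):
  z=np.load(n+'.npz');P=z['P'];f=z['f'].astype(int)
  s=(abs(P[...,0]-0.42)<.12)&(abs(P[...,1])<.15)&(P[...,2]>.14)&(P[...,2]<.26)
  v,u=np.nonzero(s); print(n,len(v))
  for lo,hi in((.14,.165),(.165,.18),(.18,.19),(.19,.205),(.205,.26)):
    k=s&(P[...,2]>=lo)&(P[...,2]<hi)
    if k.any(): v,u=np.nonzero(k);print(lo,k.sum(),'px',np.median(u),np.median(v),'mean',np.round(P[k].mean(0),4),'std',np.round(P[k].std(0),4),'rgb',f[k].mean(0).round())
a=cv2.resize(np.load('top.npz')['f'][130:250,190:390],None,fx=4,fy=4,interpolation=2)[:300*2]
b=cv2.resize(np.load('scene.npz')['f'][195:285,270:370],None,fx=5,fy=5,interpolation=2)
cv2.imwrite('pics/c1.png',a[:,:,::-1]);cv2.imwrite('pics/c2.png',b[:,:,::-1])
```

```text
[227. 286.] [53. 41.] 75 [0.252 0.323 0.002]
[[0.304, 0.399, 0.001], [0.336, 0.288, -0.002], [0.197, 0.247, 0.001], [0.168, 0.354, 0.002]]
[ 21. 260.] [38. 42.] 90 [0.313 0.84  0.061]
[[0.358, 0.952, -0.002], [0.36, 0.837, -0.002], [0.257, 0.827, -0.001], [0.263, 0.889, 0.061]]
[165. 227.] [41. 53.] 6 [0.409 0.501 0.002]
[[0.342, 0.561, 0.002], [0.486, 0.554, 0.001], [0.478, 0.439, 0.002], [0.33, 0.448, 0.001]]
[239. 203.] [66. 52.] 88 [0.481 0.299 0.003]
[[0.57, 0.38, -0.003], [0.58, 0.233, -0.002], [0.393, 0.218, 0.003], [0.385, 0.362, -0.001]]
[342. 187.] [43. 82.] 18 [0.52  0.016 0.096]
[[0.438, 0.099, -0.002], [0.663, 0.033, -0.002], [0.628, -0.085, -0.004], [0.407, -0.015, 0.012]]
[238. 117.] [27. 20.] 50 [0.727 0.309 0.005]
[[0.71, 0.334, 0.086], [0.746, 0.295, 0.088], [0.718, 0.264, -0.001], [0.679, 0.308, 0.0]]
top 203
0.14 34 px 337.0 203.5 mean [0.473  0.0285 0.1492] std [0.008  0.0104 0.0073] rgb [98. 96. 94.]
0.165 105 px 339.0 198.0 mean [0.4822 0.0232 0.1685] std [0.0084 0.0103 0.0022] rgb [130. 126. 124.]
0.18 3 px 341.0 203.0 mean [0.4714 0.0247 0.1838] std [0.0044 0.0029 0.0014] rgb [130. 125. 124.]
0.19 61 px 342.0 196.0 mean [0.4826 0.0226 0.2   ] std [0.0085 0.0035 0.0023] rgb [133. 128. 126.]
scene 199
0.14 71 px 305.0 221.0 mean [0.4889 0.01   0.1511] std [0.0106 0.0066 0.0078] rgb [93. 98. 99.]
0.165 57 px 303.0 215.0 mean [0.4843 0.014  0.1705] std [0.0096 0.0055 0.0033] rgb [148. 145. 144.]
0.18 22 px 303.5 212.0 mean [0.4845 0.0169 0.1838] std [0.0102 0.0027 0.0027] rgb [147. 140. 137.]
0.19 49 px 303.0 208.0 mean [0.4829 0.0189 0.1978] std [0.0092 0.0042 0.0038] rgb [150. 142. 138.]
```

View pics/c1.png

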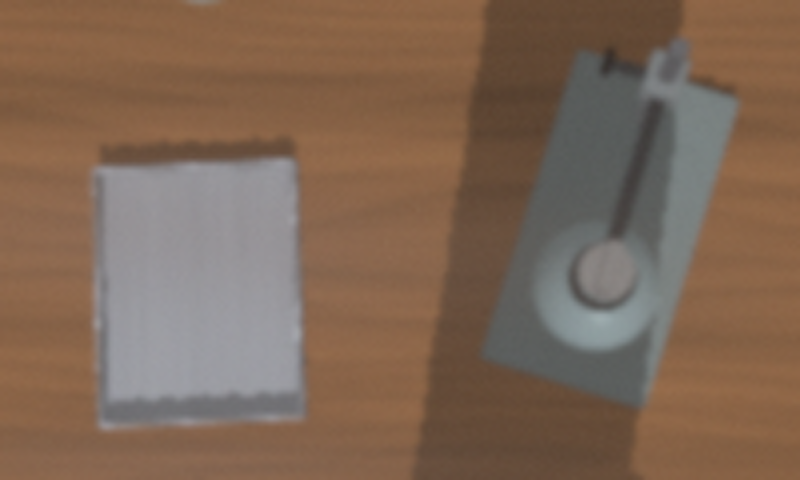

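View pics/c2.png

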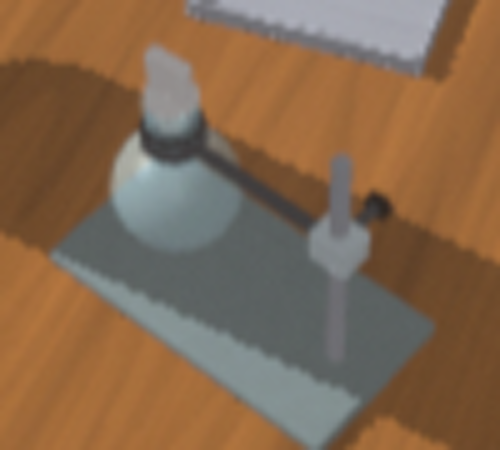

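The crop confirms it. The tray at (240,202) measures about 188×145 mm, against 180×140 mm given, and the other two are smaller. The stopper stands in the clamped flask near (0.482, 0.022), with its top at 0.20 m as expected.

```bash
cat >> h.py <<'E'
from scipy.spatial.transform import Rotation as Ro
def Rt():
    s=get_state();q=s['eef_rot'];return Ro.from_quat([q[1],q[2],q[3],q[0]]).as_matrix(),s
def st(goal=None):
    R,s=Rt();print('t',round(s['clock'],2),'p',np.round(s['tool_pos'],4),'yaw',round(np.degrees(np.arctan2(R[1,0],R[0,0])),1),'j6',round(s['joint_positions'][5],3),'F',np.round(s['force'],1),'T',np.round(s['ft_torque'],2),'g',round(s['grip_width'],3),'z',np.round(R[:,2],3))
    if goal is not None: print('delta tool',np.round(R.T@(np.array(goal)-s['tool_pos']),4))
E
python3 - <<'E'
from h import *
for n in('top','scene'):
  P=np.load(n+'.npz')['P']
  k=(abs(P[...,0]-0.482)<.03)&(abs(P[...,1]-.02)<.03)&(P[...,2]>.192)&(P[...,2]<.22)
  q=P[k][:,:2];c=q.mean(0);w,v=np.linalg.eigh(np.cov(q.T));print(n,c,np.sqrt(w),np.degrees(np.arctan2(v[1,1],v[0,1])))
st([.465,.021,.41])
E
```

```text
top [0.48238865 0.02253848] [0.00293221 0.00877156] 165.6454935287614
scene [0.48288673 0.0192293 ] [0.00357198 0.0096579 ] 163.89544030197752
t 0.1 p [ 0.2286 -0.4723  0.404 ] yaw 25.8 j6 1.571 F [-0.  -0.2  0.6] T [-0.03  0.02  0.04] g 0.997 z [-0.001  0.002 -1.   ]
delta tool [ 0.4277 -0.341  -0.0055]
```

```bash
python3 -m handwheel '[0.036,-0.0284,0,0,0,0,1, 0.036,-0.0284,0,0,0,0,1, 0.036,-0.0284,0,0,0,0,1, 0.036,-0.0284,0,0,0,0,1, 0.036,-0.0284,0,0,0,0,1, 0.036,-0.0284,0,0,0,0,1, 0.036,-0.0284,0,0,0,0,1, 0.036,-0.0284,0,0,0,0,1]'; python3 -m handwheel '[0.036,-0.0284,0,0,0,0,1, 0.036,-0.0284,0,0,0,0,1, 0.036,-0.0284,0,0,0,0,1, 0.032,-0.0284,0,0,0,0,1, 0,0,0,0,0,0.14,1, 0,0,0,0,0,0.14,1, 0,0,0,0,0,0.14,1,0,0,0,0,0,0,1]'; python3 -c "
from h import *
st([.465,.021,.41])"
```

```text
clock: 0.9
tool_pos: [0.3892, -0.1407, 0.4045]
eef_rot: [-0.0, 0.975, 0.223, -0.0]
force: [0.6, -0.9, 0.1]
grip_width: 0.997
clock: 1.7
tool_pos: [0.4655, 0.0166, 0.4043]
eef_rot: [-0.001, 1.0, 0.018, -0.001]
force: [0.0, 0.0, 0.0]
grip_width: 1.001
t 1.7 p [0.4655 0.0166 0.4043] yaw 2.1 j6 3.14 F [0. 0. 0.] T [-0.01  0.06 -0.02] g 1.001 z [-0.001  0.003 -1.   ]
delta tool [-0.0003 -0.0044 -0.0057]
```

```bash
python3 -m handwheel '[0,0,0,0,0,-0.149,1,0,0,0,0,0,-0.149,1,0,0,0,0,0,-0.149,1,0,0,0,0,0,-0.149,1,0,0,0,0,0,-0.149,1,0,0,0,0,0,-0.149,1,0,0,0,0,0,-0.149,1,0,0,0,0,0,-0.149,1]'; python3 -m handwheel '[0,0,0,0,0,-0.149,1,0,0,0,0,0,-0.149,1,0,0,0,0,0,-0.149,1,0,0,0,0,0,-0.149,1,0,0,0,0,0,-0.149,1,0,0,0,0,0,-0.149,1,0,0,0,0,0,-0.149,1,0,0,0,0,0,-0.149,1]';python3 -m handwheel '[0,0,0,0,0,-0.149,1,0,0,0,0,0,-0.149,1,0,0,0,0,0,-0.149,1,0,0,0,0,0,0,1]'
python3 - <<'E'
from h import *
st([.4825,.0215,.40])
c=camera('wrist');save(c,'w1.png');print(c['fx'],c['cx'],c['cy'],np.round(c['extrinsics'],4).tolist());np.savez('w1.npz',**{k:np.array(v) for k,v in c.items()})
E
```

```text
clock: 2.5
tool_pos: [0.4655, 0.0164, 0.4045]
eef_rot: [-0.001, 0.816, 0.578, 0.001]
force: [-0.7, 0.0, 0.0]
grip_width: 1.003
clock: 3.3
tool_pos: [0.4655, 0.0164, 0.4045]
eef_rot: [-0.001, 0.351, 0.936, 0.001]
force: [-0.2, -0.6, -0.0]
grip_width: 0.998
clock: 3.7
tool_pos: [0.4655, 0.0165, 0.4045]
eef_rot: [-0.001, 0.138, 0.99, 0.002]
force: [0.9, -0.6, -0.2]
grip_width: 0.996
t 3.7 p [0.4655 0.0165 0.4045] yaw 164.2 j6 0.311 F [ 0.9 -0.6 -0.2] T [ 0.01 -0.03 -0.04] g 0.996 z [-0.001  0.003 -1.   ]
delta tool [-0.015   0.0095  0.0045]
309.70691628693146 316.9084672998571 198.34396526279522 [[0.2732, 0.9155, 0.2953, 0.3891], [0.962, -0.2608, -0.0814, 0.0376], [0.0025, 0.3063, -0.9519, 0.3735], [0.0, 0.0, 0.0, 1.0]]
```

View pics/w1.png

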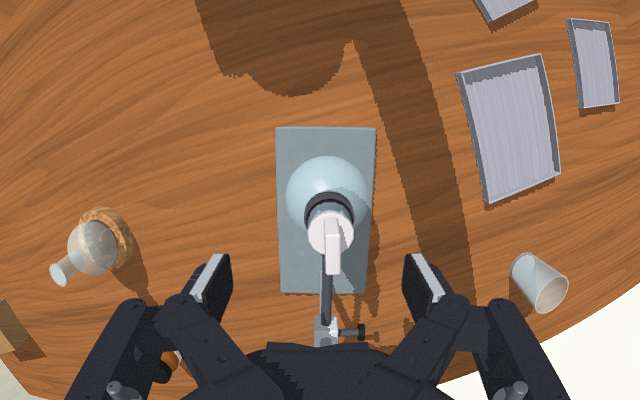

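The wrist view shows the white stopper at about (331,235), with its tab's top edge running from (333,230) to (333,273), nearly aligned with the jaws' mid-plane. I'll measure it from depth.

```bash
cat >> h.py <<'E'
def wpts(c):
    v,u=np.mgrid[0:400,0:640]; f=float(c['fx']); x=(u-c['cx']);y=(v-c['cy']);r=np.hypot(x,y)+1e-9;t=np.tan(np.minimum(r/f,1.5));d=c['depth']
    p=np.stack([x/r*t*d,y/r*t*d,d,np.ones_like(d)],-1)
    return (p@np.array(c['extrinsics']).T)[...,:3]
def tab(c):
    P=wpts(c)
    near=np.hypot(P[...,0]-.4825,P[...,1]-.0215)<.03
    for lo,hi in((.160,.18),(.196,.215)):
        k=near&(P[...,2]>lo)&(P[...,2]<hi);q=P[k];w,e=np.linalg.eigh(np.cov(q[:,:2].T))
        (cx,cy),sz,an=cv2.minAreaRect((q[:,:2]*1000).astype(np.float32))
        print(lo,k.sum(),'z',np.round(np.percentile(q[:,2],[5,50,95]),4),'mean',q.mean(0).round(4),'ang',np.degrees(np.arctan2(e[1,1],e[0,1])).round(1),'rect',round(cx,1),round(cy,1),np.round(sz,1),round(an,1))
E
python3 - <<'E'
from h import *
tab(np.load('w1.npz'))
E
```

```text
0.16 1213 z [0.1625 0.1685 0.1725] mean [0.4777 0.0226 0.1682] ang 84.3 rect 481.0 22.3 [34.2 32.7] 82.6
0.196 637 z [0.1987 0.2004 0.2014] mean [0.4802 0.0223 0.2003] ang 165.5 rect 482.1 22.0 [ 9.7 31.1] 75.9
```

```bash
python3 -m handwheel '[-0.0144,0.0098,0,0,0,-0.022,1, 0,0,0.02,0,0,0,1, 0,0,0.02,0,0,0,1, 0,0,0.012,0,0,0,1, 0,0,0,0,0,0,1]'; python3 -c "
from h import *
st([.482,.022,.346])"
```

```text
clock: 4.25
tool_pos: [0.4812, 0.0222, 0.3509]
eef_rot: [-0.002, 0.128, 0.992, 0.001]
force: [-0.1, 0.3, 0.1]
grip_width: 0.997
t 4.25 p [0.4812 0.0222 0.3509] yaw 165.3 j6 0.301 F [-0.1  0.3  0.1] T [-0.05  0.03  0.03] g 0.997 z [-0.004  0.003 -1.   ]
delta tool [-0.0008  0.      0.0049]
```

```bash
python3 -m handwheel '[-0.001,0,0.005,0,0,0,1, 0,0,0,0,0,0,0.3, 0,0,0,0,0,0,0, 0,0,0,0,0,0,0, 0,0,0,0,0,0,0, 0,0,0,0,0,0,0, 0,0,0,0,0,0,0]'; python3 -c "
from h import *
st([.482,.022,.346])"
```

```text
clock: 4.95
tool_pos: [0.4832, 0.022, 0.3481]
eef_rot: [0.0, 0.126, 0.992, 0.001]
force: [-0.7, -0.6, 2.2]
grip_width: 0.102
t 4.95 p [0.4832 0.022  0.3481] yaw 165.5 j6 0.297 F [-0.7 -0.6  2.2] T [-0.08  0.15  0.1 ] g 0.102 z [ 0.     0.003 -1.   ]
delta tool [ 0.0012 -0.0003  0.0021]
```

```bash
python3 -m handwheel '[0,0,0,0,0,0,0, 0,0,0,0,0,0.1,0, 0,0,0,0,0,0.14,0, 0,0,0,0,0,0.14,0]'; python3 -c "
from h import *
st([.482,.022,.346])"
```

```text
clock: 5.35
tool_pos: [0.4832, 0.022, 0.3481]
eef_rot: [-0.0, 0.314, 0.95, 0.001]
force: [-0.8, -0.4, 4.3]
grip_width: 0.108
t 5.35 p [0.4832 0.022  0.3481] yaw 143.5 j6 0.682 F [-0.8 -0.4  4.3] T [-0.15  0.21  0.47] g 0.108 z [ 0.001  0.003 -1.   ]
delta tool [ 0.001  -0.0007  0.0021]
```

```bash
python3 -m handwheel '[0,0,-0.0002,0,0,0.145,0, 0,0,-0.0002,0,0,0.145,0, 0,0,-0.0002,0,0,0.145,0, 0,0,-0.0002,0,0,0.145,0, 0,0,-0.0002,0,0,0.145,0, 0,0,-0.0002,0,0,0.145,0]'; python3 -c "
from h import *
st([.482,.022,.346])"
```

```text
clock: 5.95
tool_pos: [0.4829, 0.0218, 0.3483]
eef_rot: [-0.001, 0.685, 0.729, 0.0]
force: [1.0, -1.3, -2.0]
grip_width: 0.105
t 5.95 p [0.4829 0.0218 0.3483] yaw 93.6 j6 1.553 F [ 1.  -1.3 -2. ] T [-0.22 -0.26  0.38] g 0.105 z [-0.001  0.002 -1.   ]
delta tool [ 0.0002 -0.0009  0.0023]
```

```bash
python3 -m handwheel '[0,0,0,0,0,-0.145,0, 0,0,-0.0002,0,0,-0.145,0, 0,0,-0.0002,0,0,-0.145,0, 0,0,-0.0002,0,0,-0.145,0, 0,0,-0.0002,0,0,-0.145,0, 0,0,-0.0002,0,0,-0.145,0, 0,0,-0.0002,0,0,-0.145,0, 0,0,-0.0002,0,0,-0.145,0]'; python3 -c "
from h import *
st([.482,.022,.346])"
```

```text
clock: 6.75
tool_pos: [0.4831, 0.0219, 0.3494]
eef_rot: [-0.001, 0.168, 0.986, 0.001]
force: [1.3, 0.5, -4.1]
grip_width: 0.103
t 6.75 p [0.4831 0.0219 0.3494] yaw 160.6 j6 0.383 F [ 1.3  0.5 -4.1] T [ 0.02 -0.39 -0.29] g 0.103 z [-0.001  0.003 -1.   ]
delta tool [ 0.001  -0.0003  0.0034]
```

```bash
python3 -m handwheel '[0,0,-0.00025,0,0,-0.145,0, 0,0,-0.00025,0,0,-0.145,0, 0,0,-0.00025,0,0,-0.145,0, 0,0,-0.00025,0,0,-0.145,0, 0,0,-0.00025,0,0,-0.145,0, 0,0,-0.00025,0,0,-0.145,0, 0,0,-0.00025,0,0,-0.145,0, 0,0,-0.00025,0,0,-0.145,0]';  python3 -m handwheel '[0,0,0,0,0,0.145,0, 0,0,-0.0002,0,0,0.145,0, 0,0,-0.00025,0,0,0.145,0, 0,0,-0.00025,0,0,0.145,0, 0,0,-0.00025,0,0,0.145,0, 0,0,-0.00025,0,0,0.145,0, 0,0,-0.00025,0,0,0.145,0, 0,0,-0.00025,0,0,0.145,0]'
python3 - <<'E'
from h import *
st([.482,.022,.346])
c=camera('scene');cv2.imwrite('pics/c3.png',cv2.resize(c['frame'][180:290,250:390],None,fx=5,fy=5,interpolation=2)[:,:,::-1]);P=pts(c);P0=np.load('scene.npz')['P']
for Q in(P,P0):
  k=(abs(Q[...,0]-.6)<.05)&(abs(Q[...,1]+.01)<.06)&(Q[...,2]>.1)&(Q[...,2]<.17);print(k.sum(),Q[k].mean(0) if k.any() else '')
E
```

```text
clock: 7.55
tool_pos: [0.4829, 0.0222, 0.3513]
eef_rot: [0.0, -0.399, 0.917, 0.002]
force: [2.1, 2.0, -5.2]
grip_width: 0.102
clock: 8.35
tool_pos: [0.4831, 0.0219, 0.3531]
eef_rot: [-0.001, 0.173, 0.985, 0.001]
force: [2.2, -1.1, -6.0]
grip_width: 0.103
t 8.35 p [0.4831 0.0219 0.3531] yaw 160.0 j6 0.393 F [ 2.2 -1.1 -6. ] T [-0.14 -0.38  0.28] g 0.103 z [-0.001  0.002 -1.   ]
delta tool [ 0.0011 -0.0003  0.0071]
198 [ 0.60218271 -0.01171254  0.13700737]
200 [ 0.60250856 -0.0119594   0.13736339]
```

View pics/c3.png

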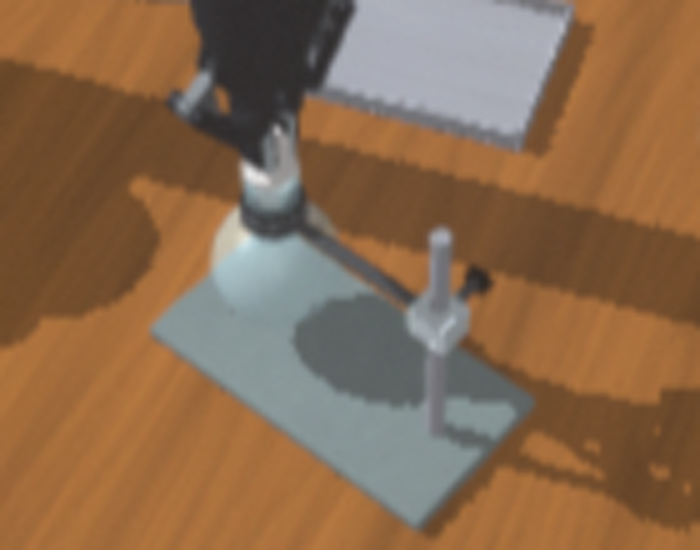

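The clamp block, at about (438,315) in the crop, hasn't moved: its mean height is 137.0 mm, against 137.4 mm before. The stopper is up 5 mm, so I'll keep twisting.

```bash
python3 -m handwheel '[0,0,-0.00025,0,0,0.145,0, 0,0,-0.00025,0,0,0.145,0, 0,0,-0.00025,0,0,0.145,0, 0,0,-0.00025,0,0,0.145,0, 0,0,-0.00025,0,0,0.145,0, 0,0,-0.00025,0,0,0.145,0, 0,0,-0.00025,0,0,0.145,0, 0,0,-0.00025,0,0,0.145,0]';  python3 -m handwheel '[0,0,0,0,0,-0.145,0, 0,0,-0.0002,0,0,-0.145,0, 0,0,-0.00025,0,0,-0.145,0, 0,0,-0.00025,0,0,-0.145,0, 0,0,-0.00025,0,0,-0.145,0, 0,0,-0.00025,0,0,-0.145,0, 0,0,-0.00025,0,0,-0.145,0, 0,0,-0.00025,0,0,-0.145,0]'; python3 -m handwheel '[0,0,-0.00025,0,0,-0.145,0, 0,0,-0.00025,0,0,-0.145,0, 0,0,-0.00025,0,0,-0.145,0, 0,0,-0.00025,0,0,-0.145,0, 0,0,-0.00025,0,0,-0.145,0, 0,0,-0.00025,0,0,-0.145,0, 0,0,-0.00025,0,0,-0.145,0, 0,0,-0.00025,0,0,-0.145,0]';  python3 -c "
from h import *
st()"
```

```text
clock: 9.2
tool_pos: [0.4828, 0.0217, 0.3554]
eef_rot: [-0.001, 0.684, 0.73, 0.0]
force: [0.1, -1.9, -3.6]
grip_width: 0.102
clock: 10.0
tool_pos: [0.4833, 0.0218, 0.3574]
eef_rot: [-0.0, 0.167, 0.986, 0.001]
force: [0.5, -1.7, -1.4]
grip_width: 0.102
clock: 10.8
tool_pos: [0.4833, 0.022, 0.3601]
eef_rot: [0.001, -0.401, 0.916, 0.001]
force: [0.0, 0.6, -0.2]
grip_width: 0.104
t 10.8 p [0.4833 0.022  0.3601] yaw -132.7 j6 -0.781 F [ 0.   0.6 -0.2] T [-0.    0.05  0.  ] g 0.104 z [ 0.001  0.003 -1.   ]
```

It has risen 12 mm, and force and torque have dropped to about zero, so it's loose. I'll lift it slowly, still turning.

```bash
python3 -m handwheel '[0,0,-0.0005,0,0,0.145,0, 0,0,-0.001,0,0,0.145,0, 0,0,-0.0015,0,0,0.145,0, 0,0,-0.002,0,0,0.145,0, 0,0,-0.003,0,0,0.145,0, 0,0,-0.004,0,0,0.145,0, 0,0,-0.005,0,0,0.145,0, 0,0,-0.005,0,0,0.1,0]'; python3 -m handwheel '[0,0,-0.01,0,0,0,0, 0,0,-0.02,0,0,0,0, 0,0,-0.02,0,0,0,0, 0,0,-0.02,0,0,0,0,0,0,0,0,0,0,0]';  python3 - <<'E'
from h import *
st([.481,.298,.44])
c=camera('wrist');save(c,'w2.png')
E
```

```text
clock: 11.6
tool_pos: [0.483, 0.0219, 0.3817]
eef_rot: [-0.001, 0.15, 0.989, 0.002]
force: [0.2, 0.7, -0.3]
grip_width: 0.103
clock: 12.1
tool_pos: [0.4839, 0.0217, 0.4547]
eef_rot: [0.002, 0.147, 0.989, 0.002]
force: [0.5, 0.2, -0.4]
grip_width: 0.104
t 12.1 p [0.4839 0.0217 0.4547] yaw 163.1 j6 0.339 F [ 0.5  0.2 -0.4] T [-0.04 -0.03  0.01] g 0.104 z [ 0.006  0.003 -1.   ]
delta tool [0.0831 0.2634 0.0156]
```

View pics/w2.png

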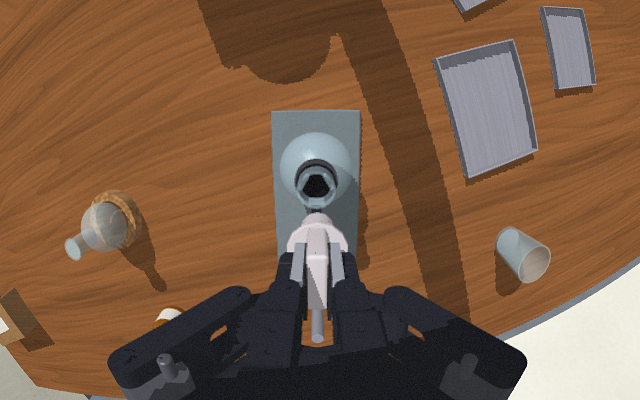

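The stopper is in the jaws at (317,240), and the neck at (317,185) is open. Next stop is over the tray.

```bash
python3 -m handwheel '[0.006,0.018,0,0,0,0,0, 0.0125,0.04,0,0,0,0,0, 0.0125,0.04,0,0,0,0,0, 0.0125,0.04,0,0,0,0,0, 0.0125,0.04,0,0,0,0,0, 0.0125,0.04,0,0,0,0,0, 0.0105,0.034,0,0,0,0,0, 0.004,0.011,0,0,0,0,0]'; python3 -m handwheel '[0,0,0.02,0,0,0,0, 0,0,0.04,0,0,0,0, 0,0,0.04,0,0,0,0,0,0,0.04,0,0,0,0,0,0,0.04,0,0,0,0,0,0,0.02,0,0,0,0,0,0,0.01,0,0,0,0,0,0,0,0,0,0,0]'
python3 - <<'E'
from h import *
st([.481,.298,.216])
c=camera('wrist');save(c,'w3.png')
E
```

```text
clock: 12.95
tool_pos: [0.4806, 0.3005, 0.4508]
eef_rot: [-0.001, 0.146, 0.989, 0.001]
force: [-0.2, -0.2, -0.5]
grip_width: 0.105
clock: 13.75
tool_pos: [0.4802, 0.2971, 0.2409]
eef_rot: [-0.002, 0.148, 0.989, 0.0]
force: [-0.4, -0.3, -0.8]
grip_width: 0.105
t 13.75 p [0.4802 0.2971 0.2409] yaw 162.9 j6 0.851 F [-0.4 -0.3 -0.8] T [0.   0.   0.02] g 0.105 z [-0.003  0.001 -1.   ]
delta tool [-0.0006  0.0011  0.0249]
```

View pics/w3.png

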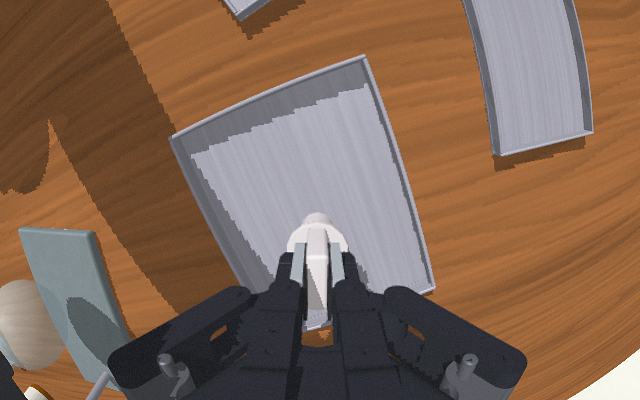

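The stopper, at (317,235), is centred over the large tray. I'll lower it gently and watch for contact.

```bash
python3 -m handwheel '[0,0,0.008,0,0,0,0, 0,0,0.007,0,0,0,0, 0,0,0.004,0,0,0,0, 0,0,0.002,0,0,0,0, 0,0,0.001,0,0,0,0,0,0,0,0,0,0,0]';python3 -m handwheel '[0,0,0.001,0,0,0,0, 0,0,0.0005,0,0,0,0,0,0,0,0,0,0,0]'; python3 -c "
from h import *
st([.481,.298,.216])"
```

```text
clock: 14.4
tool_pos: [0.481, 0.2982, 0.2206]
eef_rot: [-0.0, 0.148, 0.989, 0.002]
force: [-0.6, 0.6, -0.6]
grip_width: 0.105
clock: 14.7
tool_pos: [0.481, 0.2982, 0.2191]
eef_rot: [-0.0, 0.148, 0.989, 0.002]
force: [-0.8, -0.8, 0.6]
grip_width: 0.108
t 14.7 p [0.481  0.2982 0.2191] yaw 162.9 j6 0.852 F [-0.8 -0.8  0.6] T [-0.05 -0.    0.03] g 0.108 z [-0.     0.003 -1.   ]
delta tool [-0.0001 -0.0002  0.0031]
```

```bash
python3 -m handwheel '[0,0,0.001,0,0,0,0, 0,0,0,0,0,0,0]';python3 -m handwheel '[0,0,0.0007,0,0,0,0, 0,0,0,0,0,0,0]';python3 -m handwheel '[0,0,0.0007,0,0,0,0, 0,0,0,0,0,0,0]'
```

```text
clock: 14.9
tool_pos: [0.481, 0.2982, 0.218]
eef_rot: [-0.0, 0.148, 0.989, 0.001]
force: [-0.1, 0.7, -0.6]
grip_width: 0.106
clock: 15.1
tool_pos: [0.481, 0.2981, 0.2173]
eef_rot: [-0.0, 0.148, 0.989, 0.001]
force: [-0.4, 0.1, 0.2]
grip_width: 0.106
clock: 15.3
tool_pos: [0.481, 0.2982, 0.2166]
eef_rot: [-0.0, 0.148, 0.989, 0.001]
force: [0.2, -0.4, -0.8]
grip_width: 0.104
```

```bash
python3 -m handwheel '[0,0,0.0007,0,0,0,0, 0,0,0,0,0,0,0]';python3 -m handwheel '[0,0,0.0007,0,0,0,0, 0,0,0,0,0,0,0]';python3 -m handwheel '[0,0,0.0005,0,0,0,0, 0,0,0,0,0,0,0]'
```

```text
clock: 15.5
tool_pos: [0.481, 0.2982, 0.2162]
eef_rot: [-0.0, 0.148, 0.989, 0.002]
force: [0.4, 0.3, 0.8]
grip_width: 0.106
clock: 15.7
tool_pos: [0.481, 0.2982, 0.2161]
eef_rot: [-0.0, 0.148, 0.989, 0.002]
force: [-1.6, -1.0, 6.3]
grip_width: 0.102
clock: 15.9
tool_pos: [0.481, 0.2982, 0.2161]
eef_rot: [0.0, 0.148, 0.989, 0.002]
force: [-1.4, -1.6, 10.0]
grip_width: 0.106
```

It touched down at 0.2161, against a predicted 0.216. I'll back off the preload, open the jaws and retreat.

```bash
python3 -m handwheel '[0,0,-0.001,0,0,0,0, 0,0,0,0,0,0,0, 0,0,0,0,0,0,0.2, 0,0,0,0,0,0,0.4, 0,0,0,0,0,0,0.6, 0,0,0,0,0,0,0.6,0,0,0,0,0,0,0.6]';python3 -m handwheel '[0,0,-0.005,0,0,0,0.6, 0,0,-0.02,0,0,0,0.6, 0,0,-0.03,0,0,0,0.6, 0,0,-0.03,0,0,0,0.6, 0,0,-0.03,0,0,0,0.6, 0,0,-0.03,0,0,0,0.6, 0,0,-0.02,0,0,0,0.6,0,0,0,0,0,0,0.6]'
python3 - <<'E'
from h import *
st()
c=camera('wrist');a=camera('scene')
cv2.imwrite('pics/f.png',np.hstack([c['frame'][:,120:520],cv2.resize(a['frame'][120:320,220:420],(400,400))])[:,:,::-1])
P=wpts(c);k=(np.hypot(P[...,0]-.481,P[...,1]-.298)<.03)&(P[...,2]>.062)&(P[...,2]<.08);print('tab top',k.sum(),P[k].mean(0))
Q=pts(a);k=(abs(Q[...,0]-.6)<.05)&(abs(Q[...,1]+.01)<.06)&(Q[...,2]>.1)&(Q[...,2]<.17);print('clamp',k.sum(),Q[k].mean(0))
E
```

```text
clock: 16.6
tool_pos: [0.481, 0.2982, 0.2156]
eef_rot: [-0.0, 0.148, 0.989, 0.001]
force: [1.3, -0.6, -0.1]
grip_width: 0.597
clock: 17.4
tool_pos: [0.4819, 0.2982, 0.3846]
eef_rot: [0.002, 0.148, 0.989, 0.004]
force: [0.6, 0.8, 0.2]
grip_width: 0.598
t 17.4 p [0.4819 0.2982 0.3846] yaw 162.9 j6 0.852 F [0.6 0.8 0.2] T [ 0.    0.   -0.09] g 0.598 z [ 0.006  0.007 -1.   ]
tab top 329 [0.47904731 0.29897743 0.06820148]
clamp 199 [ 0.60219843 -0.0118806   0.1376881 ]
```

View pics/f.png

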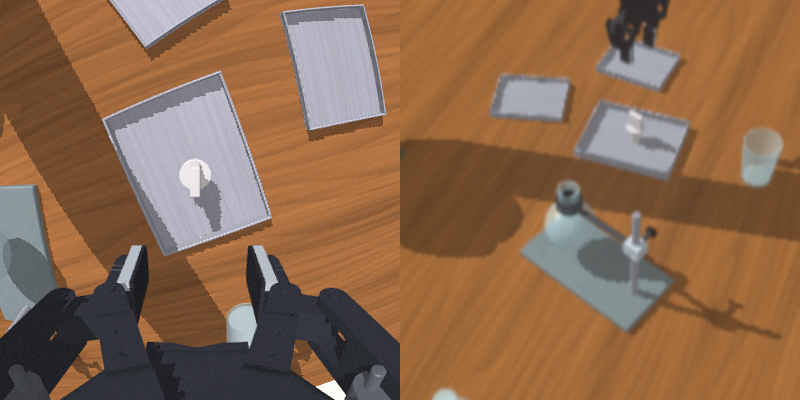

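The stopper stands upright in the large tray, at (195,175) on the left and (635,122) on the right. The jaws are clear and the clamp is unmoved.

```bash
python3 -c "
from h import *
finish_job()"
```

```text
the job is handed in; nothing more can be done
```

The stopper is free of the flask and standing upright near the middle of the largest tray. I handed the job in at about 17.5 s of the 61 s allowed.

- **Freeing it:** I gripped the tab and twisted it back and forth, raising it about 0.2–0.25 mm per row. The upward force read at most about 6 N, below the 14 N at which the clamp slips. After about 12 mm of rise, force and torque dropped to near zero and I lifted it out.
- **Setting it down:** It touched the tray floor at the predicted height. I pressed slightly more than needed, about 10 N, then backed off before opening the jaws.
- **Last checks:** The tab top measured 68 mm above the bench, against the 69 mm expected for standing on the tray floor. The clamp block's mean height was 137.7 mm, against 137.4 mm at the start, a difference within measurement noise. The gripper was clear of everything.
- **Other glassware:** I moved nothing near the spare flask, beaker or jar. The beaker was in its place in the last picture, but I did not re-measure any of the three.

No check failed or disagreed.

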